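# Prove the buffing spindle's stop button

### The arm

A 7-joint arm with a two-finger parallel gripper is mounted at the origin on the work surface. World frame = base frame: x ahead of the robot, y to its left, z up, the work surface at z = 0. Lengths are in m, angles in rad, forces in N, time in s.
With the tool pointing down it reaches from about 0.425 to 0.925 m from the base axis. Payload 6.8 kg.
Tool frame: the origin (TCP) lies on the centre line of the jaws, within the pads' length; the fingertips stand bot.finger_overhang ahead of it and the grasp point (between the pads) lies 3 mm ahead of it (bot.finger_overhang is the distance from the TCP to the fingertips, in m); z points along the fingers, y is the direction in which the jaws open and shut (so a half turn about z gives the same grasp; the last joint's range is limited). The gripper opens to 85 mm and grips with 20 to 120 N. Pads are 22 mm wide; open, the fingers measure 114 mm over their backs; the gripper's body (76 mm by 85 mm) begins 54 mm behind the grasp point. The pads swing forward as they close: fully open they stand 13 mm farther back than shut.
Start: joints at [-1.419, 0.477, 0.022, 1.555, -0.011, 1.109, -0.083], TCP at [0.173, 0.652, 0.253] pointing down, gripper open.
Joint ranges: [-2.96, 2.96], [-0.34, 2.1], [-1.41, 1.46], [0.24, 2.44], [-1.37, 4.51], [0.17, 1.92], [-2.96, 2.96]. Speed limits (rad/s): [2.39, 2.39, 3.14, 3.14, 3.14, 3.14, 3.14].

### API

Orientations are given as a unit quaternion [w, x, y, z].
In Python, from station import bot gives the robot as it stands.
- The arm moves only by the tool drive_tool, never from a script. Its argument "increments" is text: rows parted by semicolons, each of 4 numbers parted by spaces: the shift along the world's x, y, z in m, then the turn about the world's z in rad. In form: tx ty tz spin; .... A call has 1 to 12 rows; each row shifts and turns the commanded pose from where the row before left it; what a row does not reach is not made up. A row lasts 1/12 s, in which the tool goes at most 41.7 mm and 7.16 degrees, less where a joint would pass 70% of its speed; a pose out of reach is approached as far as the arm can. A call is refused whole if a number of a shift passes 0.0417 or a number of a turn 0.125, either way. A call with a gripper value outside its range is refused whole. "grip" is the opening, from 0 (shut) to 1 (fully open), set as the call begins (left out, the last holds). The fingers move at their own pace and stop on an object; "squeeze" is the grip in N (left out, the last holds). Time passes only in rows, so rows that do not move let the fingers close. It gives the time, the measured TCP pose, the force and the opening at its end, in the units of the state.
- bot.get_obs(): the state, without advancing time (a new reading comes with each control period).
- bot.read_camera(name): name is "scene" or "side" or "wrist"; returns the picture (384x512x3 uint8, red, green, blue); there is no depth.
- bot.calibration(name): a dict with "fx", "fy", "cx", "cy" (pixels), "distortion" ([k1, k2, p1, p2, k3] as OpenCV has them; the pictures are not rectified), "camera_from_world" (4x4, takes a point from world to camera coordinates). Camera axes: x right, y down, z forward; pixel columns grow to the right and rows downward; lengths in m; the calibration is good to about 2 mm. A picture is of the moment at which its call begins: read the wrist's pose just before it. calibration takes no time and is no camera call; for the wrist camera it gives the pose at the moment of the call.
- bot.hand_in(): hands the job in, once; it reports no verdict.
The state is a dict: "t": time; "q": joint angles; "joint_vel": joint speeds; "joint_torque": joint torques, N m; "eef_pos": TCP position; "tool_rot": TCP orientation; "contact_force": force on the tool from outside, world axes, zero at the start; "torque": the same for the moment, N m; "gripper_width": opening from 0.0 (shut) to 1.0 (fully open).
Only numpy, scipy, OpenCV 4.12 (cv2) and the standard library are available. Lean on these libraries where they do the work, as an engineer would, in place of code of your own. Each camera call takes 0.05 s, during which the arm holds its last target.

### The job

Check the stop button of the buffing spindle before the shop opens: press the eared mushroom button straight down until it latches and stays in by itself, and take your finger off. Then push one of its ears round clockwise (seen from above) to release the latch, so that it springs fully back out, and let go of it so that it turns back. A fingertip does it all: lift nothing, leave the push buttons on the other box alone and the bottle, mouthpiece, jar and screwdriver where they are.

Things in the scene. Friction and masses are not known exactly. Their poses are not given: they have to be found in the camera images.
- stop_box: Stop station: grey steel box 110 x 110 x 55 mm, fixed to the bench, yaw within 35 degrees of square, one black mushroom button on a metal collar (diameter 48 mm, top 69 mm above the bench) in the middle of its top. Origin: centre of its underside (z = 0). The button's two ears point along the box's +y and -y when untwisted
- stop_top (a point): Where to press: centre of the head's top, on its turning axis; 103 mm above the bench out, 96 latched, 93 at the hard stop. The head is a dome of diameter 56 mm, 22 mm high (flat on top over 26 mm), underside at 81 mm when out, with two opposite ears that make it 92 mm long
- ear_a (a point): Middle of the ear that points along the box's +y (untwisted): 37 mm from the axis, 11 mm below stop_top. Moves with the head. The ear is 18 mm wide, 18 mm high (83 to 101 mm above the bench when out, 76 to 94 latched), with flat upright flanks
- ear_b (a point): The same for the opposite ear, along the box's -y
- stop_press (a joint): How far the head is pressed down, m: 0 out, 0.010 hard stop. A spring pushes it out (about 4 N to start it, 9 N to reach the stop). Pushed past about 0.009 it latches; let go, it then stays in at about 0.007 until it is twisted
- stop_twist (a joint): How far the head is twisted clockwise seen from above, rad: 0 at rest, stop at 0.9. It cannot turn the other way. A spring (0.04 N m at 0, 0.13 N m at 0.9) turns it back to 0 when let go. Latched, it is released and jumps out 7 mm once twisted to somewhere between 0.3 and 0.5; with the ear held it stays twisted
- fan_box: Fan station, not to be touched: the same grey box, 110 x 110 x 55 mm, with two small round push buttons in metal rings (24 mm across, tops about 75 mm above the bench) instead of the mushroom. The two boxes stand left and right on the bench, either way round. Origin: centre of its underside
- fan_a (a joint): Fan push button on the box's +y side, m pressed: 0 out, 0.005 in. Leave alone
- fan_b (a joint): Fan push button on the box's -y side, m pressed: 0 out, 0.005 in. Leave alone
- oil: Loose small oil bottle, standing, diameter 28 mm, 62 mm high, beside the fan box. Origin: centre of its underside
- mouthpiece: Loose brass mouthpiece standing on its cup, diameter 27 mm, 62 mm high, beside the stop box. Origin: centre of its underside
- padjar: Loose glass jar with a metal lid, diameter 44 mm, 45 mm high, beside the stop box. Origin: centre of its underside
- driver: Loose screwdriver, 150 mm long, lying on the bench beyond the boxes. Origin under it, long axis x
There are look-alikes about, which are no part of the job. Leave any blue, brown or purple look-alike of the stop_box alone.

How it is judged:
By the outcome, as a careful person would: the job done as asked, in the order asked, and still so for the second after the job is handed in, with the robot touching nothing.
It also fails if it takes over 40 s, if anything falls off the work surface, if the arm or the gripper's body presses on something with over 40 N, if the wrist force passes 120 N, or if a joint passes its speed limit or range.

## Working session

There is one attempt and no reset: what is moved stays moved. The work goes in short steps, Python scripts to look and compute and a tool call to move; the robot and the scene stay as the last step left them, time stands still between calls to the robot, and variables do not carry over. Pictures are saved under pics/ and viewed, and the job is handed in when it is done.

Besides the shell and the picture viewer there is one more tool, called after "Call:" in YAML: its name, and indented under it one key for each argument. drive_tool: Moves the arm, as the interface text tells. Its arguments: {"type":"object","properties":{"increments":{"type":"string"},"grip":{"type":"number"},"squeeze":{"type":"number"}},"required":["increments"]}

```bash
mkdir -p pics
python3 - <<'E'
from station import bot
import cv2
o=bot.get_obs()
print(o, bot.finger_overhang)
for n in ("scene","side","wrist"):
    c=bot.calibration(n); print(n,c)
    im=bot.read_camera(n); cv2.imwrite(f"pics/{n}0.png",im[:,:,::-1])
E
```

```text
{'t': 0.0, 'q': array([-1.41908817,  0.4778213 ,  0.02234121,  1.55643835, -0.01151871,
        1.10931086, -0.08309284]), 'joint_vel': array([-5.14235286e-04, -7.13052881e-04, -3.04529762e-03,  1.26114436e-03,
       -2.76086540e-05, -9.28297090e-04,  5.99979855e-04]), 'joint_torque': array([-1.35471291e-05, -5.96446574e+01,  1.60752084e+00, -2.81200737e+01,
        1.23667350e-02,  9.20467253e-03, -1.92526741e-06]), 'eef_pos': array([0.17327009, 0.65181258, 0.25231703]), 'tool_rot': array([-5.89395794e-05,  1.29529436e-01,  9.91575146e-01, -9.23046382e-04]), 'contact_force': array([ 0.19224995,  0.30277079, -0.00546373]), 'torque': array([ 0.0154288 ,  0.04163099, -0.01392262]), 'gripper_width': 1.002984261694385} 0.022
scene {'fx': 410.78609301666216, 'fy': 410.78609301666216, 'cx': 248.2315735099052, 'cy': 195.4570165931236, 'distortion': array([-0.14820555,  0.        ,  0.        ,  0.        ,  0.        ]), 'camera_from_world': array([[-0.0879367 ,  0.9961235 , -0.00225886,  0.17241841],
       [ 0.53640473,  0.0454422 , -0.8427366 , -0.21002269],
       [-0.83936709, -0.0753
[... 316 characters left out ...]
.97487308, -0.22255043,  0.00968447,  0.54189325],
       [-0.16214308,  0.67910786, -0.71590651,  0.24251837],
       [ 0.1527485 , -0.69948826, -0.69812898,  1.00903747],
       [ 0.        ,  0.        ,  0.        ,  1.        ]])}
wrist {'fx': 322.33021837294547, 'fy': 322.33021837294547, 'cx': 253.89125904057278, 'cy': 197.1906429822935, 'distortion': array([-0.03830904,  0.        ,  0.        ,  0.        ,  0.        ]), 'camera_from_world': array([[ 0.25617629,  0.96662741, -0.00226944, -0.674465  ],
       [ 0.9329036 , -0.24662266,  0.2624274 , -0.03490494],
       [ 0.25310982, -0.06934484, -0.96494907,  0.37791682],
       [ 0.        ,  0.        ,  0.        ,  1.        ]])}
```

View pics/scene0.png

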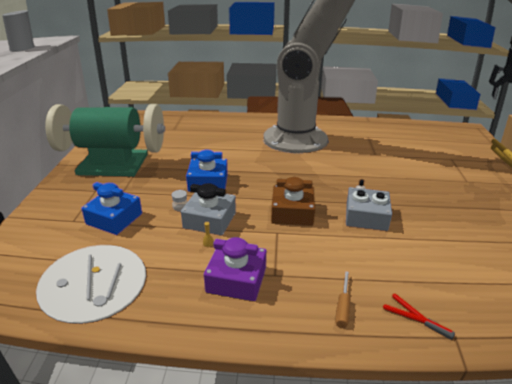

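View pics/side0.png

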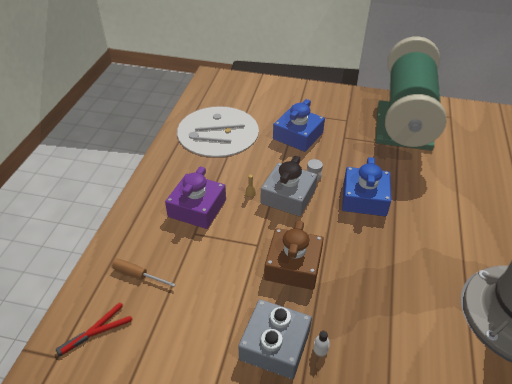

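View pics/wrist0.png

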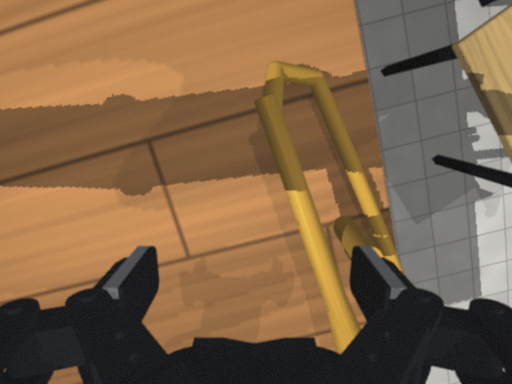

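The scene view shows the grey stop box with its black eared mushroom at about (208,205), and at (290,180) in the side view. The fan box is at (370,207). Next I'll zoom in and measure.

Run:
```python
import cv2,numpy as np
a=cv2.imread('pics/scene0.png')[170:250,160:250]; b=cv2.imread('pics/side0.png')[145:220,245:335]
a=cv2.resize(a,(396*1,352),interpolation=cv2.INTER_CUBIC);b=cv2.resize(b,(396,330),interpolation=cv2.INTER_CUBIC)
b=cv2.copyMakeBorder(b,0,22,0,0,0)
cv2.imwrite('pics/zoom0.png',np.hstack([a,b]))
```

```text
(no output)
```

View pics/zoom0.png

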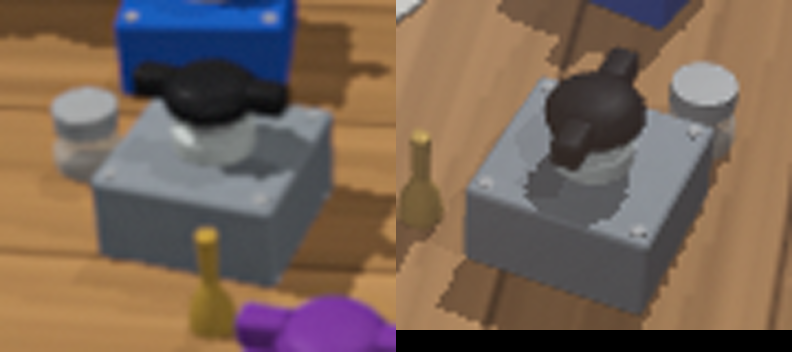

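```bash
cat > h.py <<'E'
import cv2,numpy as np
def rays(c,px):
    K=np.array([[c['fx'],0,c['cx']],[0,c['fy'],c['cy']],[0,0,1]])
    n=cv2.undistortPoints(np.array(px,float).reshape(-1,1,2),K,c['distortion']).reshape(-1,2)
    T=np.array(c['camera_from_world']);R=T[:3,:3];o=-R.T@T[:3,3]
    return o,np.c_[n,np.ones(len(n))]@R
def plane(c,px,z):
    o,d=rays(c,px); return o+d*((z-o[2])/d[:,2])[:,None]
def tri(c1,p1,c2,p2):
    o1,d1=rays(c1,[p1]);o2,d2=rays(c2,[p2])
    A=np.c_[d1[0],-d2[0]];s=np.linalg.lstsq(A,o2-o1,rcond=None)[0]
    a=o1+s[0]*d1[0];b=o2+s[1]*d2[0];return (a+b)/2,np.linalg.norm(a-b)
E
python3 - <<'E'
from h import *
from station import bot
cs=bot.calibration('scene');cd=bot.calibration('side')
S=lambda x,y:(160+x/4.4-.4,170+y/4.4-.4)
D=lambda x,y:(245+(x-396)/4.4-.4,145+y/4.4-.4)
print('scene ears',plane(cs,[S(147,77),S(275,98)],.092)*1e3)
print('side ears',plane(cd,[D(620,68),D(572,142)],.092)*1e3)
print('scene head c',plane(cs,[S(210,88)],.092)*1e3)
print('side head c',plane(cd,[D(596,108)],.095)*1e3)
print('scene box corners',plane(cs,[S(95,180),S(277,213),S(330,112),S(150,95)],.055)*1e3)
print('side box corners',plane(cd,[D(468,185),D(645,243),D(713,128),D(545,80)],.055)*1e3)
print('jar lid',plane(cs,[S(84,105)],.045),plane(cd,[D(704,85)],.045))
print('mp top',plane(cs,[S(206,236)],.062),plane(cd,[D(421,138)],.062))
E
```

```text
scene ears [[ 519.46105957 -266.47865525   92.        ]
 [ 535.73297385 -190.19645418   92.        ]]
side ears [[ 520.80864293 -264.2532889    92.        ]
 [ 535.6130527  -197.1803101    92.        ]]
scene head c [[ 528.26567602 -228.38667972   92.        ]]
side head c [[ 527.46842316 -224.20796701   95.        ]]
scene box corners [[ 571.55044164 -288.40692442   55.        ]
 [ 593.94488762 -182.18810751   55.        ]
 [ 489.99876701 -165.27683043   55.        ]
 [ 480.2384251  -275.43957683   55.        ]]
side box corners [[ 590.87688401 -189.58267958   55.        ]
 [ 488.22105682 -167.25909274   55.        ]
 [ 465.42458858 -268.28194341   55.        ]
 [ 566.6372923  -287.22459214   55.        ]]
jar lid [[ 0.47918348 -0.31731143  0.045     ]] [[ 0.47648998 -0.31624189  0.045     ]]
mp top [[ 0.62746699 -0.21506629  0.062     ]] [[ 0.62338159 -0.21372007  0.062     ]]
```

The two views agree to about 4 mm: the axis is near (0.528,-0.226) and the ears lie along about 78° bearing. I'll go round the base to above the button with the jaws shut, then measure with the wrist camera.

Call:
drive_tool:
  increments: "0.0246 -0.0193 0 -0.042;0.0246 -0.0193 0 -0.042;0.0246 -0.0193 0 -0.042;0.0246 -0.0193 0 -0.042;0.0246 -0.0193 0 -0.042;0.0246 -0.0193 0 -0.042;0.0246 -0.0193 0 -0.042;0.0246 -0.0193 0 -0.042;0.0246 -0.0193 0 -0.042;0.0246 -0.0193 0 -0.042;0.0246 -0.0193 0 -0.042;0.0246 -0.0193 0 -0.042"
  grip: 0

```text
t: 1.15
eef_pos: [0.4695, 0.4195, 0.2531]
tool_rot: [-0.0, 0.374, 0.928, -0.0]
contact_force: [0.2, 0.1, 0.3]
gripper_width: 0.003
```

Call:
drive_tool:
  increments: "0.0102 -0.0263 0 -0.042;0.0102 -0.0263 0 -0.042;0.0102 -0.0263 0 -0.042;0.0102 -0.0263 0 -0.042;0.0102 -0.0263 0 -0.042;0.0102 -0.0263 0 -0.042;0.0102 -0.0263 0 -0.042;0.0102 -0.0263 0 -0.042;0.0102 -0.0263 0 -0.042;0.0102 -0.0263 0 -0.042;0.0102 -0.0263 0 -0.042;0.0102 -0.0263 0 -0.042"

```text
t: 2.15
eef_pos: [0.5911, 0.1039, 0.2531]
tool_rot: [-0.0, 0.593, 0.805, -0.0]
contact_force: [0.9, 0.4, -0.4]
gripper_width: -0.002
```

Call:
drive_tool:
  increments: "-0.0052 -0.0275 0 -0.042;-0.0052 -0.0275 0 -0.042;-0.0052 -0.0275 0 -0.042;-0.0052 -0.0275 0 -0.042;-0.0052 -0.0275 0 -0.042;-0.0052 -0.0275 0 -0.042;-0.0052 -0.0275 0 -0.042;-0.0052 -0.0275 0 -0.042;-0.0052 -0.0275 0 -0.042;-0.0052 -0.0275 0 -0.042;-0.0052 -0.0275 0 -0.042;-0.0052 -0.0275 0 -0.042;"

```text
t: 3.15
eef_pos: [0.528, -0.226, 0.2532]
tool_rot: [-0.0, 0.775, 0.632, 0.0]
contact_force: [0.3, -0.4, 0.2]
gripper_width: 0.001
```

Run:
```python
from station import bot
import cv2,pickle
o=bot.get_obs(); print(o['t'],o['eef_pos'],o['tool_rot'],o['contact_force'],o['gripper_width'],o['q'])
c=bot.calibration('wrist'); pickle.dump(c,open('w1.pkl','wb'))
im=bot.read_camera('wrist'); cv2.imwrite("pics/wrist1.png",im[:,:,::-1])
```

```text
3.15 [ 0.52804691 -0.22595425  0.25320155] [-1.47831445e-04  7.75064716e-01  6.31881843e-01  2.47137780e-05] [ 0.25160274 -0.38235602  0.15210059] 0.0014352513407889218 [-0.20932429  0.35804314  0.64710107  1.83457446 -0.24905381  1.03107598
  0.33374239]
```

View pics/wrist1.png

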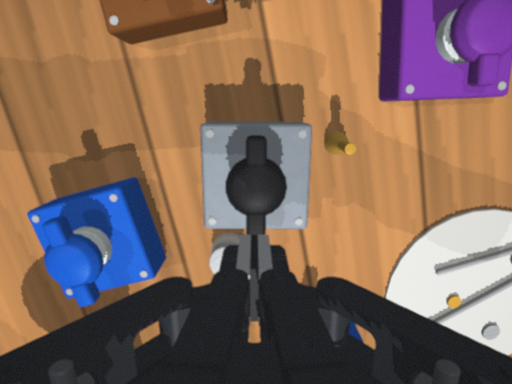

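The wrist view (up is about +y, right about +x) shows the stop box with corners at about (201,125), (312,123), (309,228) and (206,228). The dome centre is at about (256,185), the ear_a tip at (257,136), and the finger tips are near (255,240).

```bash
python3 - <<'E'
from h import *
import pickle
c=pickle.load(open('w1.pkl','rb'))
im=cv2.imread('pics/wrist1.png')
m=(im.max(2)<60).astype(np.uint8); m[:, :225]=0;m[:,290:]=0;m[:122]=0;m[236:]=0
for r in range(132,236,6):
    x=np.where(m[r])[0]; print(r,x.min() if len(x) else None,x.max() if len(x) else None,end=' | ')
print()
P=lambda px,z:print(np.round(plane(c,px,z)*1e3,1).tolist())
P([(201,125),(312,123),(309,228),(206,228)],.055)
P([(256,185)],.095)
P([(248,137),(266,137)],.101)
E
python3 - <<'E'
import cv2
im=cv2.imread('pics/wrist1.png')[115:245,190:325]
cv2.imwrite('pics/z1.png',cv2.resize(im,None,fx=4.4,fy=4.4,interpolation=cv2.INTER_CUBIC))
E
```

```text
132 None None | 138 247 265 | 144 246 265 | 150 246 266 | 156 246 266 | 162 238 273 | 168 232 279 | 174 229 282 | 180 227 284 | 186 227 285 | 192 227 284 | 198 229 282 | 204 233 279 | 210 239 272 | 216 247 264 | 222 247 264 | 228 247 264 | 234 252 256 | 
[[488.8, -164.3, 55.0], [594.3, -183.9, 55.0], [574.4, -289.9, 55.0], [468.3, -268.2, 55.0]]
[[530.7, -224.1, 95.0]]
[[532.6, -181.2, 101.0], [547.3, -184.2, 101.0]]
```

View pics/z1.png

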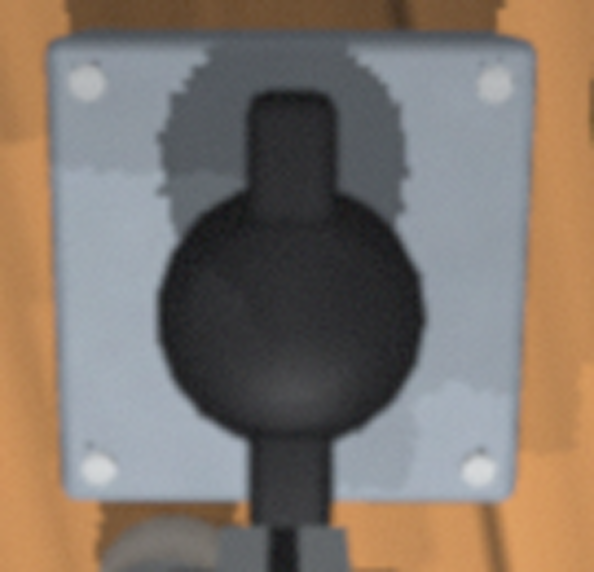

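The axis is at (0.531,-0.226), the box yaw about -10.8°, and the tool is already lined up. Now I'll descend to just above the button.

Call:
drive_tool:
  increments: "0.003 0 -0.02 0.01;0 0 -0.02 0;0 0 -0.02 0;0 0 -0.02 0;0 0 -0.02 0;0 0 -0.01 0;0 0 -0.005 0;0 0 -0.003 0;0 0 -0.002 0;0 0 -0.002 0;0 0 -0.001 0;0 0 -0.001 0"

```text
t: 4.2
eef_pos: [0.532, -0.225, 0.1299]
tool_rot: [0.0, 0.771, 0.636, 0.0]
contact_force: [-0.0, -0.1, -0.1]
gripper_width: -0.001
```

Call:
drive_tool:
  increments: "-0.001 -0.001 -0.003 0;0 0 -0.002 0;0 0 -0.002 0;0 0 -0.002 0;0 0 0 0"

```text
t: 4.62
eef_pos: [0.5307, -0.2261, 0.1209]
tool_rot: [0.0, 0.771, 0.636, 0.0]
contact_force: [-2.7, 0.9, 7.5]
gripper_width: -0.004
```

Call:
drive_tool:
  increments: "0 0 -0.002 0;0 0 -0.002 0;0 0 -0.001 0;0 0 -0.001 0;0 0 0 0"

```text
t: 5.03
eef_pos: [0.5307, -0.2261, 0.1151]
tool_rot: [0.0, 0.771, 0.636, 0.0]
contact_force: [-2.4, 2.1, 9.7]
gripper_width: -0.003
```

Call:
drive_tool:
  increments: "0 0 -0.001 0;0 0 -0.001 0;0 0 0 0"

```text
t: 5.28
eef_pos: [0.5309, -0.2263, 0.1148]
tool_rot: [-0.0, 0.772, 0.636, 0.001]
contact_force: [-6.7, 3.9, 25.1]
gripper_width: -0.002
```

The force jumped to 25 N, so the button is on its hard stop. I'll lift off and check that it stays in.

Call:
drive_tool:
  increments: "0 0 0.003 0;0 0 0.005 0;0 0 0.01 0;0 0 0.02 0;0 0 0.03 0;0 0 0.03 0;0 0 0.02 0;0 0 0 0"

```text
t: 5.95
eef_pos: [0.5327, -0.2272, 0.235]
tool_rot: [0.003, 0.771, 0.636, 0.002]
contact_force: [0.8, -0.7, -0.2]
gripper_width: -0.005
```

Run:
```python
from h import *
from station import bot
o=bot.get_obs(); print(o['t'],o['eef_pos'],o['contact_force'])
L=[]
for n,(x,y) in (('scene',(160,170)),('side',(245,145)),):
    im=bot.read_camera(n)[:,:,::-1]; cv2.imwrite(f"pics/{n}2.png",im)
    for a in (cv2.imread(f'pics/{n}0.png'),im): L.append(cv2.resize(np.ascontiguousarray(a[y:y+75,x:x+90]),(390,300),interpolation=cv2.INTER_CUBIC))
cv2.imwrite('pics/z2.png',np.vstack([np.hstack(L[:2]),np.hstack(L[2:])]))
```

```text
5.95 [ 0.5327284  -0.22721141  0.23504062] [ 0.78932835 -0.65140212 -0.20899946]
```

View pics/z2.png

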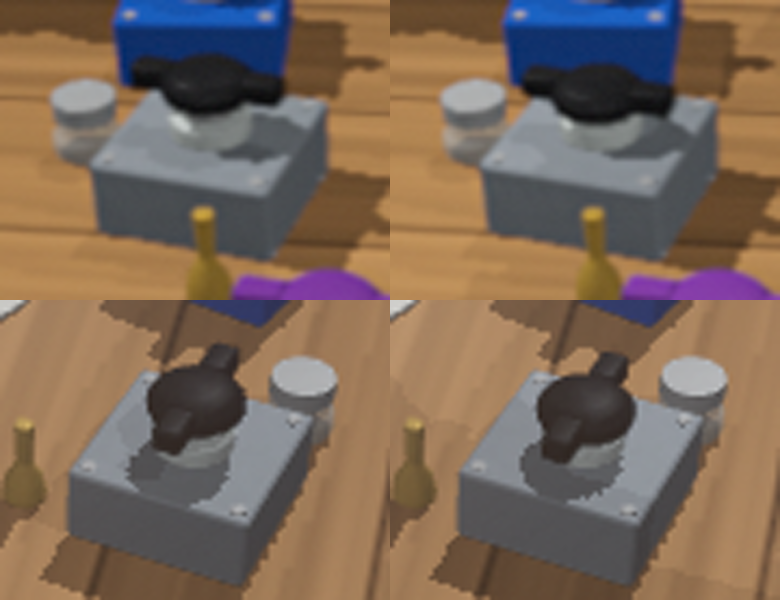

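The right-hand (after) views show the head and both ears clearly lower than in the left-hand (before) ones, so it latched with nothing touching it. Next I'll move to the -x side of ear_a and descend beside it.

Call:
drive_tool:
  increments: "-0.0155 0.025 0 0;-0.0155 0.0245 0 0;0 0 -0.02 0;0 0 -0.03 0;0 0 -0.03 0;0 0 -0.02 0;0 0 -0.015 0;0 0 -0.01 0;0 0 -0.005 0;0 0 -0.003 0;0 0 0 0"

```text
t: 6.97
eef_pos: [0.4995, -0.1764, 0.097]
tool_rot: [-0.0, 0.771, 0.636, -0.0]
contact_force: [0.3, -0.0, 0.6]
gripper_width: 0.003
```

Run:
```python
from h import *
from station import bot
o=bot.get_obs(); print(o['t'],o['eef_pos'],o['contact_force'],o['tool_rot'])
L=[]
for n,(x,y) in (('scene',(160,140)),('side',(245,125)),):
    im=bot.read_camera(n)[:,:,::-1]
    L.append(cv2.resize(np.ascontiguousarray(im[y:y+100,x:x+100]),(390,390),interpolation=cv2.INTER_CUBIC))
cv2.imwrite('pics/z3.png',np.hstack(L))
```

```text
6.9667 [ 0.49946316 -0.17639111  0.09704402] [ 0.32951463 -0.00849434  0.64956571] [-1.56430958e-04  7.71355656e-01  6.36404262e-01 -2.06763520e-04]
```

View pics/z3.png

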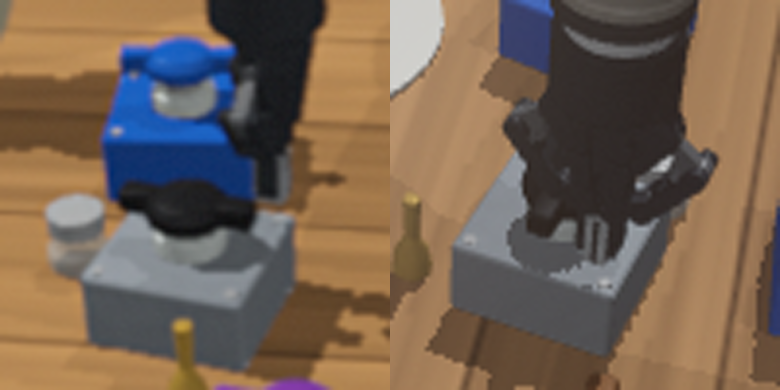

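Finger is beside ear_a and clear (tip about 75 mm up, about 16 mm short of the flank). Now to push round along the arc.

Call:
drive_tool:
  increments: "0.004 -0.001 0.003 0;0.004 -0.001 0 0;0.004 -0.001 0 0;0.0035 0 0 0;0.0024 0.0004 0 -0.05;0.0024 0.0004 0 -0.05;0.0024 0.0004 0 -0.05;0 0 0 0"

```text
t: 7.73
eef_pos: [0.5228, -0.1779, 0.1002]
tool_rot: [0.0, 0.817, 0.576, -0.0]
contact_force: [0.3, 0.1, -0.0]
gripper_width: 0.001
```

Call:
drive_tool:
  increments: "0.0024 0.0004 0 -0.05;0.0024 0.0004 0 -0.05;0.0024 0.0004 0 -0.05;0 0 0 0"

```text
t: 8.07
eef_pos: [0.5294, -0.1769, 0.1001]
tool_rot: [-0.0, 0.858, 0.514, -0.0]
contact_force: [-1.4, -0.1, 0.1]
gripper_width: -0.004
```

Run:
```python
from h import *
from station import bot
o=bot.get_obs(); print(o['t'],o['eef_pos'],o['contact_force'],o['torque'])
L=[]
for n,(x,y) in (('scene',(160,140)),('wrist',(160,100)),):
    im=bot.read_camera(n)[:,:,::-1]
    w=100 if n=='scene' else 220
    L.append(cv2.resize(np.ascontiguousarray(im[y:y+w,x:x+w]),(390,390),interpolation=cv2.INTER_CUBIC))
cv2.imwrite('pics/z4.png',np.hstack(L))
```

```text
8.0667 [ 0.52942234 -0.17692881  0.10011886] [-1.35091017 -0.10847797  0.10177704] [ 0.01695181  0.2162783  -0.01177778]
```

View pics/z4.png

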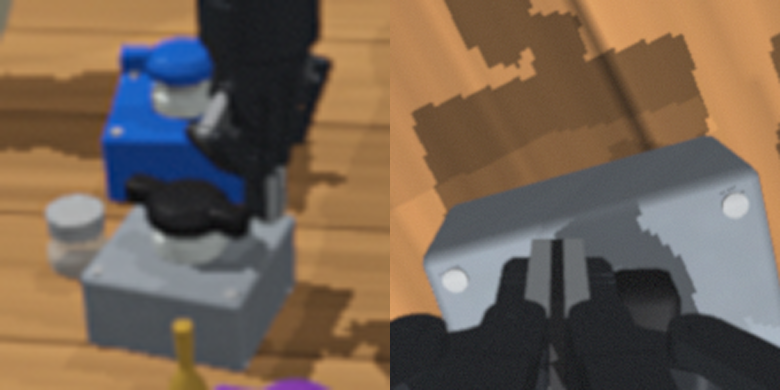

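Contact has just begun (1.4 N). I'll carry on pushing.

Call:
drive_tool:
  increments: "0.0028 -0.0012 0 0;0.0028 -0.0012 0 0;0.0028 -0.0012 0 0;0.0028 -0.0012 0 0;0 0 0 0"

```text
t: 8.58
eef_pos: [0.541, -0.182, 0.1002]
tool_rot: [0.0, 0.858, 0.514, -0.0]
contact_force: [-2.2, 1.4, -0.5]
gripper_width: 0.001
```

Call:
drive_tool:
  increments: "0.0025 -0.0012 0 -0.04;0.0025 -0.0012 0 -0.04;0.0025 -0.0012 0 -0.04;0 0 0 0"

```text
t: 8.92
eef_pos: [0.5483, -0.1853, 0.1001]
tool_rot: [-0.0, 0.887, 0.461, -0.0]
contact_force: [-2.1, 2.3, -0.9]
gripper_width: -0.005
```

```bash
cat > look.py <<'E'
import sys
from h import *
from station import bot
o=bot.get_obs(); print(o['t'],o['eef_pos'],o['contact_force'],o['torque'])
L=[]
for n,(x,y) in (('scene',(160,140)),('side',(245,125))):
    im=bot.read_camera(n)[:,:,::-1]
    L.append(cv2.resize(np.ascontiguousarray(im[y:y+100,x:x+100]),(390,390),interpolation=cv2.INTER_CUBIC))
cv2.imwrite(f'pics/{sys.argv[1]}.png',np.hstack(L))
E
python3 look.py z5
```

```text
8.9167 [ 0.54830978 -0.18529002  0.1001014 ] [-2.07392283  2.25910772 -0.93667524] [ 0.40697169  0.49354472 -0.00875201]
```

View pics/z5.png

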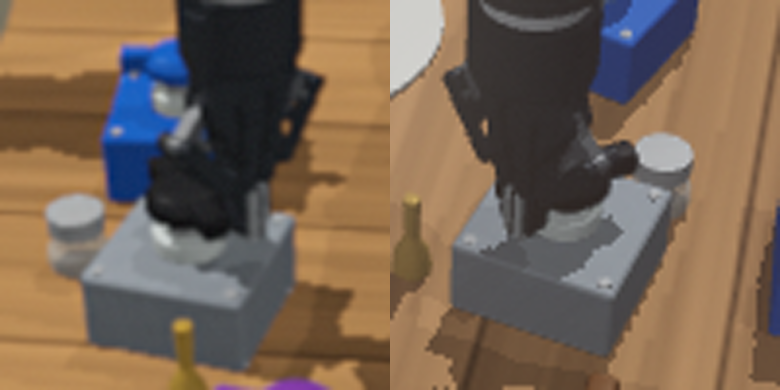

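The head looks twisted about 0.65 rad, and more of the collar is showing. I'll back the finger off the way it came so that the ear turns back.

Call:
drive_tool:
  increments: "-0.0025 0.0012 0 0.04;-0.0025 0.0012 0 0.04;-0.0025 0.0012 0 0.04;-0.0028 0.0012 0 0;-0.0028 0.0012 0 0;-0.0028 0.0012 0 0;-0.0028 0.0012 0 0;-0.0024 -0.0004 0 0.05;-0.0024 -0.0004 0 0.05;-0.0024 -0.0004 0 0.05;-0.0024 -0.0004 0 0.05;-0.0024 -0.0004 0 0.05"

```text
t: 10.02
eef_pos: [0.5177, -0.1791, 0.1006]
tool_rot: [0.001, 0.786, 0.618, 0.0]
contact_force: [-0.8, 0.2, -0.5]
gripper_width: 0.002
```

Call:
drive_tool:
  increments: "-0.0024 0.001 0 0.05;-0.004 0.002 0 0;-0.004 0.001 0 0;-0.004 0.001 0 0;0 0 0.005 0;0 0 0.02 0;0 0 0.03 0;0 0 0.03 0;0 0 0.03 0;0 0 0.03 0;0 0 0.02 0;0 0 0 0"

```text
t: 11.02
eef_pos: [0.5054, -0.1751, 0.2701]
tool_rot: [0.003, 0.772, 0.636, 0.003]
contact_force: [-0.4, 0.1, -0.2]
gripper_width: 0.005
```

Run:
```python
from h import *
from station import bot
import pickle
o=bot.get_obs(); print(o['t'],o['eef_pos'],o['contact_force'])
L=[]
for n,(x,y) in (('scene',(160,170)),('side',(245,145)),):
    im=bot.read_camera(n)[:,:,::-1]; cv2.imwrite(f"pics/{n}6.png",im)
    for a in (cv2.imread(f'pics/{n}0.png'),im): L.append(cv2.resize(np.ascontiguousarray(a[y:y+75,x:x+90]),(390,300),interpolation=cv2.INTER_CUBIC))
    a=cv2.imread(f'pics/{n}0.png'); l=cv2.imread(f'pics/{n}2.png')
    d=lambda p,q:np.abs(p[y:y+75,x:x+90].astype(int)-q[y:y+75,x:x+90]).mean()
    print(n,'vs start',d(im,a),'vs latched',d(im,l))
cv2.imwrite('pics/z6.png',np.vstack([np.hstack(L[:2]),np.hstack(L[2:])]))
```

```text
11.0167 [ 0.5053972  -0.17506579  0.27006408] [-0.40972788  0.11713699 -0.19082788]
scene vs start 3.977777777777778 vs latched 3.9997530864197532
side vs start 4.060641975308642 vs latched 2.7640987654320988
```

View pics/z6.png

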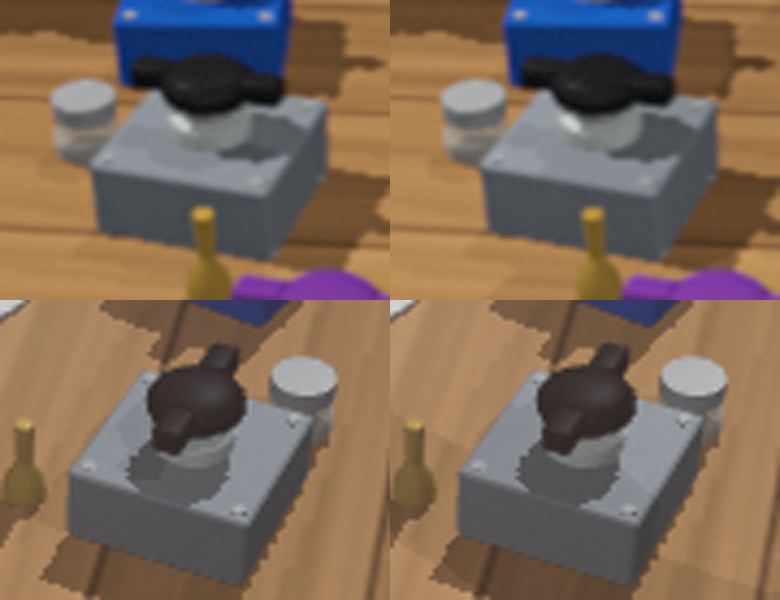

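View pics/scene6.png

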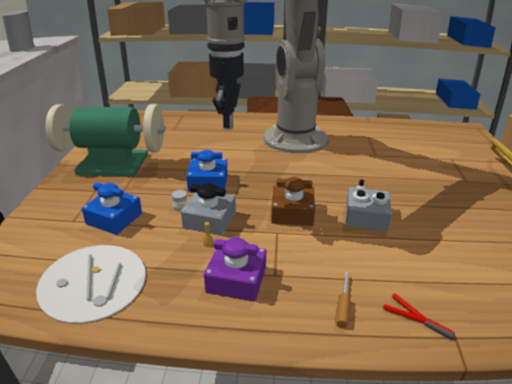

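By eye the button is fully out and untwisted, as at the start. The raw image differences don't settle it because the lighting and shadow changed, so I'll check the head's outline instead.

Run:
```python
from h import *
for n,b in (('scene',(183,235,175,212)),('side',(270,312,150,195))):
    for k in '026':
        im=cv2.imread(f'pics/{n}{k}.png')[b[2]:b[3],b[0]:b[1]]
        m=(im.max(2)<62).astype(np.uint8)
        _,l,s,c=cv2.connectedComponentsWithStats(m); i=1+s[1:,4].argmax()
        ct=max(cv2.findContours((l==i).astype(np.uint8),0,1)[0],key=cv2.contourArea)
        print(n,k,s[i],c[i].round(2),round(cv2.fitEllipse(ct)[2],1))
```

```text
scene 0 [  7   9  36  15 375] [24.22 15.45] 96.7
scene 2 [  7  11  36  15 363] [24.77 17.79] 97.6
scene 6 [  7   9  36  15 373] [24.21 15.46] 96.6
side 0 [  9   6  22  28 310] [19.15 20.48] 42.1
side 2 [  9   8  22  28 285] [18.76 22.9 ] 39.7
side 6 [  9   6  22  28 299] [19.26 20.38] 41.7
```

The outline matches the start to within 0.1 px and sits clearly away from its latched position, so I'm handing in.

Run:
```python
from station import bot
print(bot.hand_in())
```

```text
the job is handed in; nothing more can be done
None
```

The stop button check is done and handed in after about 11 s. I pressed the mushroom straight down with the shut fingertips to its hard stop (25 N) and lifted off. I then pushed ear_a round clockwise by roughly 0.65 rad (estimated), backed the finger off the same way and lifted clear.

- **Latch:** after I lifted off, the head stayed down. Its outline sat about 2.4 px lower than at the start in both fixed views.
- **Release and turn back:** at the end the outline was back within about 0.1 px of the start in both views, and its angle within 0.4°. The button is fully out and untwisted.
- **Everything else:** in the last pictures the mouthpiece, jar, fan box, screwdriver and look-alikes stood where they were. I judged that by eye, not by measurement. I did not check the oil bottle closely, but the tool passed well above that box and I saw no unexpected force.
- **A check that disagreed:** a plain image difference was inconclusive in the scene view and closer to the latched picture in the side view. I put that down to the arm's shadow and lighting, and relied on the outline instead.

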